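# Fit the red module in the test socket and torque its knob to one click

### The job

Take the red-topped module out of the blue tray, lower it gently into the red-rimmed pocket of the white test socket so that it stands upright on the pocket's floor, and let go of it. Then tighten the socket's black torque knob clockwise, taking a fresh hold as often as you need, until it clicks once and its green pin has come up by one step, and no further: a second click spoils the test. Let go of the knob and leave the other modules, the meter, the screwdriver and the plug where they are.

Things in the scene. Friction and masses are not known exactly. Their poses are not given: they have to be found in the camera images.
- station: The white test socket, bolted down: a slab 170 mm (its x) by 250 mm (its y), 30 mm high, on the table. Origin: centre of its underside. The red-rimmed pocket lies at its y = +60 mm, the knob's upright axis at its y = -60 mm (both at its x = 0).
- pocket (a point): Centre of the pocket's floor, 30 mm above the table. The pocket is open at the top, 122 mm long (its x) by 46 mm wide (its y) and 15 mm deep, with a red rim wall 10 mm thick all round. Its axes are those of the test socket, z up. The module fits either way round.
- red_module (a point): Centre of the red-topped module (the one wanted): a block 110 mm long (its x), 36 mm wide (its y), 70 mm high, 0.2 to 0.4 kg, standing upright, loose, in one of the three bays of the tray; the centre is 35 mm above its underside. The upper part can be gripped across the 36 mm.
- blue_module (a point): Centre of the blue-topped module, same size; to be left in its bay.
- yellow_module (a point): Centre of the yellow-topped module, same size; to be left in its bay.
- tray: Blue open tray, fixed, 150 mm (x) by 280 mm (y), walls 5 mm thick and 35 mm high, floor 5 mm thick; two partitions across make three bays side by side along its y, about 90 mm apart, one module in each, its length along the tray's x. Origin: centre of the underside.
- knob_bar (a point): Middle of the knob's black grip bar, on its upright axis, 76 mm above the table; turns with the knob, z up. The bar is 66 mm long (its x, white line on top), 18 mm thick (its y), 34 mm high (59 to 93 mm above the table); below it a round skirt, 68 mm across. Clockwise from above it first runs almost free (0.03 N m) through a hidden angle of 1.3 to 2.4 rad: its heading does not tell how far.
- knob_top (a point): Middle of the bar's top, 93 mm above the table. After the free run the knob takes up: torque climbs to 0.45 N m at 0.14 rad, eases off, and 0.28 rad after take-up the detent snaps over by itself, 0.28 rad ahead of the knob (the click): torque falls to nearly nothing. Turned on, it takes up again 0.55 rad after the first take-up and clicks a second time at 0.83 rad: too far.
- pin (a joint): Height in m of the green pin (10 mm across, in the middle of the bar's top) above its starting place: 0 before the click, 0.008 (one step) after it, 0.016 after a second click. It creeps up at most 0.004 while the detent is loaded and leaps at the click. A knob let go before the click springs back at most 0.28 rad; turning it back by hand loses the turn gained.
- meter_mid (a point): Centre of the yellow hand-held meter lying flat on the table, 170 (its x) x 85 x 36 mm, loose; leave it.
- screwdriver_grip (a point): Middle of the grip of the orange screwdriver lying on the table, 190 mm long, 26 mm thick, loose; leave it.
- plug_mid (a point): Middle of the red power plug lying on the table, 120 mm long (its x), 64 mm thick, loose; leave it.

How it is judged (in metres and radians):
On the way, in this order (a step that is already met when the one before it is completed fails the run):
1. the red module stands in the pocket, on its floor, and the fingers have let go of it (x of red_module in the frame of pocket between -0.009 and 0.009 m and y of red_module in the frame of pocket between -0.008 and 0.008 m and z of red_module in the frame of pocket between 0.031 and 0.039 m and angle between red_module's own z axis and vertical below 0.08 rad and contact force between the fingers and module_red below 0.3 N), for 0.2 s.
2. the knob has clicked once: the green pin is up by one step (value of joint pin above 0.0065 m), for 0.2 s.
At the end, for the whole second after the job is handed in: The red module stands upright (within 0.08 rad) on the floor of the pocket (its centre 31 to 39 mm above the floor, within 9 mm along and 8 mm across of the pocket's middle), at rest and released, and the green pin stands up by one step (6.5 to 10.5 mm): the knob has clicked once and is let go (all of step 1 and value of joint pin between 0.0065 and 0.0105 m and linear speed of module_red below 0.02 m/s); the robot touches nothing.
It fails at once if the knob clicks a second time (value of joint pin above 0.013 m).
It fails at once if the red module is dropped or rammed into the pocket (over 0.35 m/s in the last 25 mm) (horizontal distance between red_module and pocket below 0.04 m and z of red_module in the frame of pocket below 0.06 m and linear speed of module_red above 0.35 m/s).
It fails at once if another module is moved by more than 25 mm (distance of any of blue_module, yellow_module from where it was at the start of the episode above 0.025 m).
It fails at once if the meter, the screwdriver or the plug is moved by more than 25 mm (distance of any of meter_mid, screwdriver_grip, plug_mid from where it was at the start of the episode above 0.025 m).
It also fails if it takes over 72 s, if anything falls off the work surface, if the arm or the gripper's body presses on something with over 40 N, if the wrist force passes 120 N, or if a joint passes its speed limit or range.

### The arm

A 6-joint arm with a two-finger parallel gripper is mounted at the origin on the work surface. World frame = base frame: x ahead of the robot, y to its left, z up, the work surface at z = 0. Lengths are in mm, angles in rad, forces in N, time in s.
With the tool pointing down it reaches from about 400 to 925 mm from the base axis. Payload 12.5 kg.
Tool frame: the origin (TCP) lies at the centre of the arm's flange, where the gripper is bolted on; the fingertips stand 190 mm ahead of it and the grasp point (between the pads) lies 171 mm ahead of it; z points along the fingers, y is the line along which they close (so a half turn about z gives the same grasp; the last joint's range is limited). The gripper opens to 95 mm and grips with 3 to 60 N. Pads are 20 mm wide; open, the fingers measure 119 mm over their backs; the gripper's body (75 mm by 180 mm) begins 59 mm behind the grasp point.
Start: joints at [1.011, 0.491, 1.559, -0, 1.092, -0.106], TCP at [273.968, 561.753, 404.761] pointing down, gripper open.
Joint ranges: [-3.1, 3.1], [-0.84, 2.19], [0.05, 2.79], [-1.13, 4.28], [0.06, 2.93], [-2.69, 2.69]. Speed limits (rad/s): [2.22, 2.22, 2.79, 3.14, 3.14, 3.14].

### API

Orientations are given as [roll, pitch, yaw] about the fixed x, y, z axes, in that order (R = Rz(yaw) Ry(pitch) Rx(roll)).
In Python, from cell import env, read_camera, search_frame, cut_out gives the robot as it stands. The module is installed in compiled form; this text tells all that it offers.
- The arm moves only by the tool move_arm, never from a script. Its argument "commands" is a list of rows, each a list of 3 entries, a list of its own where there are three numbers: the shift along the world's x, y, z normalised to -1 to 1, where 1 is 0.03 m, then the turn about the world's z normalised to -1 to 1, where 1 is 0.08 rad, then the opening, from -1 (shut) to 1 (fully open), so that 0 is half open. A call has 1 to 20 rows; each row shifts and turns the commanded pose from where the row before left it; what a row does not reach is not made up. A row lasts 1/12 s, in which the tool goes at most 41.7 mm and 7.16 degrees, less where a joint would pass 70% of its speed; a pose out of reach is approached as far as the arm can. A call with a number of a shift or a turn outside -1 to 1 is refused whole. A call with a gripper value outside its range is refused whole. The fingers move at their own pace and stop on an object; the grip force is fixed at half the most. Time passes only in rows, so rows that do not move let the fingers close. It gives the time, the measured TCP pose, the force, the opening and the grip force at its end, in the units of the state.
- env.state(): the state, without advancing time (a new reading comes with each control period).
- read_camera(name): name is "scene" or "side" or "wrist"; returns a dict with "image" (400x640x3 uint8, red, green, blue), "fx", "fy", "cx", "cy" (pixels), "D" ([k1, k2, p1, p2, k3] as OpenCV has them; the pictures are not rectified), "rvec" (rotation vector, rad) and "tvec" (3), from world to camera coordinates, as OpenCV has them. Camera axes: x right, y down, z forward; pixel columns grow to the right and rows downward; lengths in mm; the calibration is good to about 2 mm. A picture is of the moment at which its call begins. There is no depth.
- env.job_done(): hands the job in; it is judged then, once.
Trained networks look in a picture, given as the dict that the camera call returned (one of the last four; its "shot" number tells which), for a name from the list of things; names that differ only in an ending like _2 or _b are one class to them, and where a whole thing is asked for, a point or a joint stands for the part that bears it (a point fixed in the world has none). Each returns a list of dicts, best first, with "confidence" (0 to 1); they miss things now and then, are a little off and sometimes report something else, mostly with a low value. They report only what shows in the picture. A call takes as long as a camera call.
- search_frame(thing, picture): "at" ([column, row] in pixels, amid what is visible of it).
- cut_out(thing, picture): "region" (400x640 bool, what is visible of it) and "at" ([column, row] in pixels, amid what is visible of it).
The state is a dict: "t": time; "joints": joint angles; "qvel": joint speeds; "tau": joint torques, N m; "eef_pos": TCP position; "tcp_rot": TCP orientation; "ft_force": force on the tool from outside, world axes, zero at the start; "moment": the same for the moment, N m; "opening": opening from 0.0 (shut) to 1.0 (fully open); "grip_force": force on a finger pad.
Only numpy, scipy, OpenCV 4.12 (cv2) and the standard library are available. Lean on these libraries where they do the work, as an engineer would, in place of code of your own. Each camera call takes 0.05 s, during which the arm holds its last target. There are 200 camera calls.

## Working session

There is one attempt and no reset: what is moved stays moved. The work goes in short steps, Python scripts to look and compute and a tool call to move; the robot and the scene stay as the last step left them, time stands still between calls to the robot, and variables do not carry over. Pictures are saved under pics/ and viewed, at most 10 in all, crops included, and the job is handed in when it is done.

Besides the shell and the picture viewer there is one more tool, called after ">>>" as a command line: name --argument value ..., lists and objects as JSON in quotes. move_arm: Moves the arm, as the interface text tells. Its arguments: {"type":"object","properties":{"commands":{"type":"array","items":{"type":"array"}}},"required":["commands"]}

```bash
mkdir -p pics; ls; cat > h.py <<'E'
import numpy as np, cv2
from cell import env, read_camera, search_frame, cut_out
def ray(p,px):
    K=np.array([[p["fx"],0,p["cx"]],[0,p["fy"],p["cy"]],[0,0,1.]])
    R=cv2.Rodrigues(np.array(p["rvec"],float))[0];t=np.array(p["tvec"],float).ravel()
    u=cv2.undistortPoints(np.array(px,float).reshape(-1,1,2),K,np.array(p["D"],float)).reshape(-1,2)
    d=np.c_[u,np.ones(len(u))]@R
    return -R.T@t,d
def atz(p,px,z):
    o,d=ray(p,px); return o+d*((z-o[2])/d[:,2])[:,None]
def proj(p,X):
    K=np.array([[p["fx"],0,p["cx"]],[0,p["fy"],p["cy"]],[0,0,1.]])
    return cv2.projectPoints(np.array(X,float).reshape(-1,1,3),np.array(p["rvec"],float),np.array(p["tvec"],float),K,np.array(p["D"],float))[0].reshape(-1,2)
def save(p,n): cv2.imwrite("pics/"+n+".png",p["image"][:,:,::-1])
E
python3 - <<'E'
from h import *
s=env.state();print(s)
for c in ["scene","side"]:
    p=read_camera(c);save(p,c+"0")
    print(c,ray(p,[[320,200]])[0])
    for n,z in [("red_module",40),("knob_top",93),("pocket",35),("station",15),("tray",20),("blue_module",40),("yellow_module",40),("meter_mid",18),("plug_mid",30),("screwdriver_grip",13)]:
        r=search_frame(n,p)
        for q in r[:1]: print(n,q["confidence"],np.round(q["at"]),atz(p,q["at"],z).round())
E
```

```text
pics
{'t': 0.0, 'joints': array([ 1.01141893e+00,  4.91564492e-01,  1.55946034e+00,  5.24443738e-06,
        1.09170204e+00, -1.05620664e-01]), 'qvel': array([-3.59413659e-05,  6.99920268e-04,  7.87054971e-05,  1.32206237e-03,
       -6.36541645e-04,  1.19890046e-03]), 'tau': array([-1.86517187e-03, -6.12643075e+01, -2.58180499e+01,  6.91342587e-02,
        4.81123442e-02, -6.54783048e-05]), 'eef_pos': array([273.93765615, 561.7284234 , 404.15481392]), 'tcp_rot': array([-3.14046524e+00, -1.24199935e-04,  2.68783344e+00]), 'ft_force': array([ 0.63567224, -0.21393395, -0.14774062]), 'moment': array([-0.01071784,  0.03280648, -0.08156691]), 'grip_force': 0.0, 'opening': 1.0027229021515134}
scene [ 956.72418125 -358.0106068   842.77170711]
red_module 0.67 [382. 177.] [[515. 190.  40.]]
knob_top 0.66 [270. 269.] [[ 601. -224.   93.]]
pocket 0.78 [287. 257.] [[ 570. -162.   35.]]
station 0.75 [288. 258.] [[ 563. -157.   15.]]
tray 0.62 [397. 189.] [[563. 209.  20.]]
blue_module 0.78 [421. 148.] [[497. 364.  40.]]
yellow_module 0.73 [402. 160.] [[500. 283.  40.]]
meter_mid 0.95 [301. 177.] [[369.  15.  18.]]
plug_mid 0.67 [161. 241.] [[ 345. -395.   30.]]
screwdriver_grip 0.55 [365. 266.] [[692. -16.  13.]]
side [  249.1838289  -1177.29144694  1069.86436614]
red_module 0.98 [310. 170.] [[514. 179.  40.]]
pocket 0.93 [343. 249.] [[ 536. -193.   35.]]
station 0.68 [349. 247.] [[ 560. -172.   15.]]
tray 0.96 [295. 181.] [[461. 155.  20.]]
blue_module 0.76 [295. 144.] [[495. 345.  40.]]
yellow_module 0.57 [302. 153.] [[506. 282.  40.]]
meter_mid 0.74 [273. 215.] [[365.   3.  18.]]
plug_mid 0.94 [292. 316.] [[ 359. -389.   30.]]
screwdriver_grip 0.73 [306. 184.] [[493. 142.  13.]]
```

View pics/scene0.png

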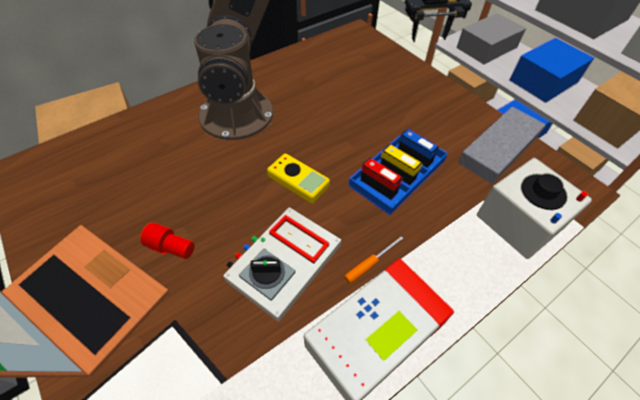

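View pics/side0.png

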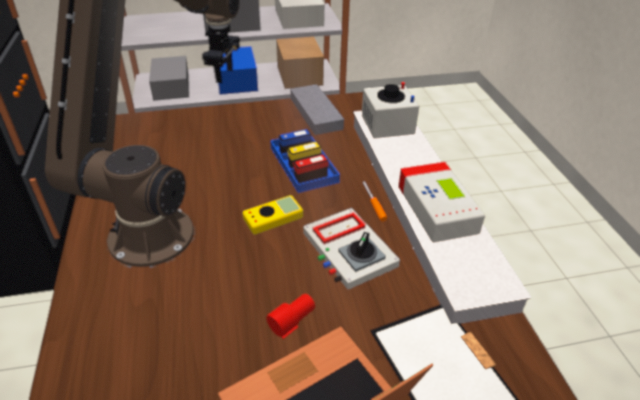

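The scene view shows the red module at (382,175), the pocket at (300,240) and the knob at (266,268). The side view agrees. I'll measure the rim and module tops by colour.

```bash
python3 - <<'E'
from h import *
def mask(p,box):
    im=p["image"].astype(int);m=(im[:,:,0]>130)&(im[:,:,1]<70)&(im[:,:,2]<70)
    o=np.zeros_like(m);x0,y0,x1,y1=box;o[y0:y1,x0:x1]=m[y0:y1,x0:x1];return o
for c,bm,bp in [("scene",(350,145,410,205),(262,200,335,270)),("side",(285,150,335,185),(308,205,372,250))]:
    p=read_camera(c)
    for n,b,z in [("rim",bp,45),("mod",bm,75)]:
        m=mask(p,b);v,u=np.nonzero(m);w=atz(p,np.c_[u,v],z)[:,:2]
        r=cv2.minAreaRect(w.astype(np.float32));print(c,n,len(u),r, w.mean(0))
    for n in ["red_module","yellow_module","blue_module","knob_top","tray"]:
        for q in cut_out(n,p)[:1]:
            v,u=np.nonzero(q["region"]);w=atz(p,np.c_[u,v],60)[:,:2];print(n,q["confidence"],len(u),cv2.minAreaRect(w.astype(np.float32)))
E
```

```text
scene rim 464 ((545.9381103515625, -111.82826232910156), (140.57858276367188, 64.31366729736328), 18.02956771850586) [ 548.82625965 -112.15209009]
scene mod 202 ((515.9353637695312, 183.16624450683594), (101.51567840576172, 33.18004608154297), 12.902443885803223) [510.22575283 180.97519354]
red_module 0.94 974 ((524.1234130859375, 171.47177124023438), (131.58543395996094, 83.19053649902344), 11.981500625610352)
yellow_module 0.68 882 ((516.930908203125, 249.5878143310547), (131.53567504882812, 90.80857849121094), 10.533370018005371)
blue_module 0.57 928 ((497.56524658203125, 338.3831481933594), (137.06454467773438, 94.78740692138672), 8.636064529418945)
knob_top 0.68 686 ((582.2737426757812, -226.07650756835938), (69.71947479248047, 69.09285736083984), 67.63485717773438)
tray 0.75 1420 ((529.6481323242188, 237.56350708007812), (154.05294799804688, 289.9041442871094), 11.120153427124023)
side rim 316 ((542.8925170898438, -116.36866760253906), (138.861328125, 66.7118148803711), 18.083738327026367) [ 542.25165404 -118.1271243 ]
side mod 93 ((516.2991943359375, 183.52410888671875), (98.96776580810547, 36.200927734375), 12.495567321777344) [501.05715879 177.86310413]
red_module 0.95 791 ((514.3298950195312, 161.419189453125), (132.59510803222656, 130.18370056152344), 5.54139518737793)
yellow_module 0.76 535 ((499.6788024902344, 256.35205078125), (159.04257202148438, 101.45808410644531), 26.442859649658203)
blue_module 0.65 508 ((488.4345397949219, 331.2337646484375), (141.7646942138672, 113.16727447509766), 11.779840469360352)
knob_top 0.68 457 ((487.8630065917969, 339.5992736816406), (148.52493286132812, 90.71240234375), 23.132965087890625)
tray 0.68 832 ((498.9242858886719, 210.47183227539062), (158.53013610839844, 308.3233337402344), 10.587686538696289)
```

>>> move_arm --commands '[[[0.576, -0.9, -0.13], 0.6, 1], [[0.576, -0.9, -0.13], 0.6, 1], [[0.576, -0.9, -0.13], 0.6, 1], [[0.576, -0.9, -0.13], 0.6, 1], [[0.576, -0.9, -0.13], 0.6, 1], [[0.576, -0.9, -0.13], 0.6, 1], [[0.576, -0.9, -0.13], 0.6, 1], [[0.576, -0.9, -0.13], 0.6, 1], [[0.576, -0.9, -0.13], 0.6, 1], [[0.576, -0.9, -0.13], 0.6, 1], [[0.576, -0.9, -0.13], 0.6, 1], [[0.576, -0.9, -0.13], 0.6, 1], [[0.576, -0.9, -0.13], 0.6, 1], [[0.576, -0.9, -0.13], 0.6, 1], [[0, 0, 0], 0, 1], [[0, 0, 0], 0, 1]]'

```text
t: 3.03
eef_pos: [516.5, 182.6, 349.9]
tcp_rot: [3.141, -0.0, -2.926]
ft_force: [-0.3, -0.1, 0.7]
opening: 1.0
grip_force: 0.0
```

```bash
python3 - <<'E'
from h import *
s=env.state();print(s["eef_pos"],s["tcp_rot"],s["joints"])
p=read_camera("wrist");save(p,"w1")
print(ray(p,[[320,200]]))
im=p["image"].astype(int);m=(im[:,:,0]>130)&(im[:,:,1]<70)&(im[:,:,2]<70)
v,u=np.nonzero(m);w=atz(p,np.c_[u,v],75)[:,:2];print(len(u),cv2.minAreaRect(w.astype(np.float32)))
E
```

```text
[516.51066182 182.55314732 349.8911247 ] [ 3.14144020e+00 -3.95209673e-04 -2.92639404e+00] [ 2.19122276e-01  4.46995061e-01  1.81149810e+00  1.99241472e-04
  8.83494106e-01 -1.56699907e+00]
(array([434.41629129, 164.90312012, 329.16230603]), array([[ 0.30682157,  0.06001804, -0.95013816]]))
7203 ((516.2882690429688, 52.36077880859375), (132.45211791992188, 299.21160888671875), 6.269377708435059)
```

View pics/w1.png

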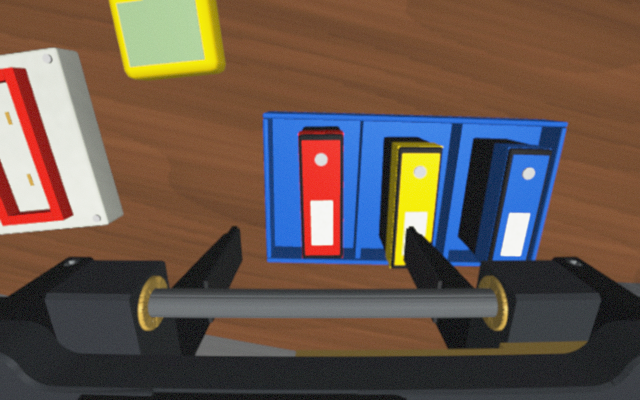

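The wrist view shows the red top at columns 301–343, rows 133–256, with the whole tray behind the fingers and the rim at the left edge.

```bash
python3 - <<'E'
from h import *
p=read_camera("wrist")
im=p["image"].astype(int);m=(im[:,:,0]>130)&(im[:,:,1]<70)&(im[:,:,2]<70);m[:,:285]=0
for z in (75,):
  v,u=np.nonzero(m);w=atz(p,np.c_[u,v],z)[:,:2];print(len(u),cv2.minAreaRect(w.astype(np.float32)))
print(atz(p,[[302,136],[342,136],[302,256],[342,256]],75).round(1))
E
```

```text
3031 ((513.673583984375, 180.7441864013672), (107.0342788696289, 32.940608978271484), 12.435650825500488)
[[467.3 156.8  75. ]
 [460.6 187.5  75. ]
 [570.2 177.5  75. ]
 [562.6 211.9  75. ]]
```

>>> move_arm --commands '[[[-0.04, 0, -0.6], 0, 1], [[0, 0, -0.8], 0, 1], [[0, 0, -0.8], 0, 1], [[0, 0, -0.8], 0, 1], [[0, 0, -0.6], 0, 1], [[0, 0, -0.37], 0, 1], [[0, 0, 0], 0, 1], [[0, 0, 0], 0, -1], [[0, 0, 0], 0, -1], [[0, 0, 0], 0, -1], [[0, 0, 0], 0, -1], [[0, 0, 0], 0, -1], [[0, 0, 0], 0, -1], [[0, 0, 0], 0, -1], [[0, 0, 0], 0, -1], [[0, 0, 0], 0, -1]]'

```text
t: 4.47
eef_pos: [514.7, 183.7, 231.1]
tcp_rot: [3.142, 0.0, -2.923]
ft_force: [0.6, -4.1, 2.5]
opening: 0.428
grip_force: 1.6
```

>>> move_arm --commands '[[[0, 0, 0], 0, -1], [[0, 0, 0], 0, -1], [[0, 0, 0], 0, -1], [[0, 0, 0], 0, -1], [[0, 0, 0], 0, -1], [[0, 0, 0], 0, -1], [[0, 0, 0.3], 0, -1], [[0, 0, 0.7], 0, -1], [[0, 0, 0.9], 0, -1], [[0, 0, 0.9], 0, -1], [[0, 0, 0.9], 0, -1], [[0, 0, 0.3], 0, -1], [[0, 0, 0], 0, -1]]'

```text
t: 5.55
eef_pos: [514.6, 183.9, 353.2]
tcp_rot: [3.141, 0.004, -2.923]
ft_force: [-0.3, 0.7, -2.6]
opening: 0.376
grip_force: 30.0
```

>>> move_arm --commands '[[[0.08, -0.6, 0], 0.1, -1], [[0.08, -0.83, 0], 0.1, -1], [[0.08, -0.83, 0], 0.1, -1], [[0.08, -0.83, 0], 0.1, -1], [[0.08, -0.83, 0], 0.1, -1], [[0.08, -0.83, 0], 0.1, -1], [[0.08, -0.83, 0], 0.1, -1], [[0.08, -0.83, 0], 0.1, -1], [[0.08, -0.83, 0], 0.1, -1], [[0.08, -0.83, 0], 0.1, -1], [[0.08, -0.83, 0], 0.1, -1], [[0.08, -0.63, 0], 0.1, -1], [[0, -0.4, 0], 0, -1], [[0, 0, 0], 0, -1], [[0, 0, 0], 0, -1]]'

```text
t: 6.8
eef_pos: [543.2, -114.2, 349.9]
tcp_rot: [3.14, -0.002, -2.829]
ft_force: [-0.4, 0.1, -3.1]
opening: 0.375
grip_force: 30.0
```

```bash
python3 - <<'E'
from h import *
s=env.state();print(s["eef_pos"],s["tcp_rot"],s["joints"],s["ft_force"])
p=read_camera("wrist");save(p,"w2")
im=p["image"].astype(int);m=(im[:,:,0]>130)&(im[:,:,1]<70)&(im[:,:,2]<70)
n,l,st,c=cv2.connectedComponentsWithStats(m.astype(np.uint8));print([x for x in st[1:] if x[4]>60])
c=np.array([544,-114]);a=0.315;R=np.array([[np.cos(a),-np.sin(a)],[np.sin(a),np.cos(a)]])
q=np.array([[x,y] for x,y in [(71,33),(-71,33),(-71,-33),(71,-33)]])@R.T+c
print(proj(p,np.c_[q,[45]*4]).round())
E
```

```text
[ 543.23216481 -114.18205987  349.90419655] [ 3.14012251e+00 -1.51375106e-03 -2.82869400e+00] [-3.26212891e-01  4.56490162e-01  1.79361363e+00  3.55502182e-04
  8.93580782e-01 -2.21012981e+00] [-0.42238435  0.11705338 -3.05749722]
[array([188,  76,  18,  20, 312], dtype=int32), array([ 289,  114,   73,   49, 1247], dtype=int32), array([283, 166,  80,   6, 173], dtype=int32), array([ 288,  180,   70,  110, 6440], dtype=int32), array([293, 318,  12,  33, 345], dtype=int32), array([341, 318,  12,  32, 341], dtype=int32)]
[[355. 260.]
 [359. 112.]
 [283. 112.]
 [288. 260.]]
```

View pics/w2.png

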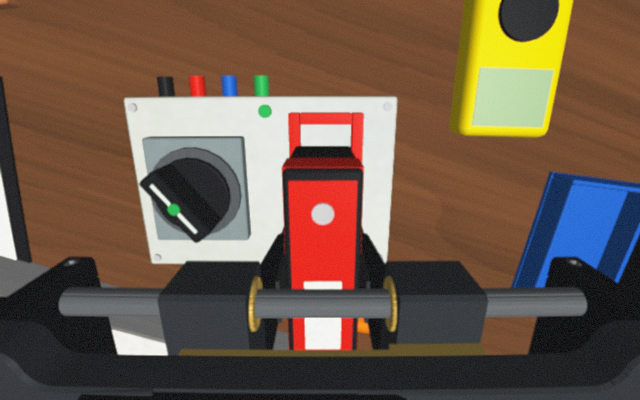

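The wrist view shows the held module upright (columns 283–363), the rim's far end at columns 289–362 and row 114, and the knob bar at (183,210), white line running from upper left to lower right. I'll compare module and rim in this one camera.

```bash
python3 - <<'E'
from h import *
p=read_camera("wrist")
im=p["image"].astype(int);m=(im[:,:,0]>130)&(im[:,:,1]<70)&(im[:,:,2]<70)
n,l,st,_=cv2.connectedComponentsWithStats(m.astype(np.uint8))
a=0.315;ex=np.array([np.cos(a),np.sin(a)]);ey=np.array([-ex[1],ex[0]]);o=np.array([544,-114])
for i in range(1,n):
    if st[i,4]<1000: continue
    z=45 if st[i,1]<150 else 194
    v,u=np.nonzero(l==i)
    for y in range(v.min(),v.max()+1,8):
        r=u[v==y]; w=atz(p,[[r.min()-.5,y],[r.max()+.5,y]],z)[:,:2]-o
        print(z,y,r.min(),r.max(),(w@ex).round(1),(w@ey).round(1), (w@ey).mean().round(1))
g=((im.min(2)>170)).astype(np.uint8); g[:, :115]=0; g[:,400:]=0; g[262:]=0
# slab edges at z=30
for y in (110,130,140,150):
    r=np.nonzero(g[y])[0]; w=atz(p,[[r.min()-.5,y],[r.max()+.5,y]],30)[:,:2]-o
    print("slab",y,r.min(),r.max(),(w@ex).round(1),(w@ey).round(1),(w@ey).mean().round(1))
for x in (140,160,180,275,380):
    r=np.nonzero(g[:200,x])[0]; w=atz(p,[[x,r.min()-.5]],30)[:,:2]-o; print("far",x,r.min(),(w@ex).round(1))
# knob pin & bar at z=93
print("pin",atz(p,[[173,210]],93).round(1),"line",atz(p,[[148,180],[197,235]],93).round(1))
for nm in ("knob_top","pin","red_module"):
    print(nm,[(q["confidence"],q["at"]) for q in search_frame(nm,p)[:2]])
E
```

```text
45 113 290 360 [-70.1 -70.1] [-26.8  34.4] 3.8
45 121 289 360 [-63.4 -63.3] [-27.9  34.6] 3.4
45 129 289 360 [-56.5 -56.4] [-28.1  34.9] 3.4
45 137 289 360 [-49.5 -49.5] [-28.3  35.1] 3.4
45 145 290 359 [-42.5 -42.4] [-27.6  34.4] 3.4
45 153 290 360 [-35.3 -35.3] [-27.8  35.6] 3.9
45 161 360 360 [-28. -28.] [34.9 35.8] 35.3
194 180 289 356 [-49.3 -49.2] [-13.5  16.2] 1.3
194 188 288 357 [-45.6 -45.6] [-14.   16.7] 1.3
194 196 288 356 [-41.9 -41.9] [-14.1  16.4] 1.1
194 204 289 356 [-38.2 -38.2] [-13.8  16.5] 1.3
194 212 289 356 [-34.4 -34.4] [-13.9  16.6] 1.3
194 220 289 356 [-30.6 -30.5] [-14.1  16.7] 1.3
194 228 289 355 [-26.6 -26.6] [-14.2  16.4] 1.1
194 236 290 355 [-22.7 -22.6] [-13.9  16.5] 1.3
194 244 290 355 [-18.6 -18.6] [-14.   16.6] 1.3
194 252 290 355 [-14.5 -14.4] [-14.1  16.8] 1.3
194 260 290 354 [-10.3 -10.3] [-14.2  16.4] 1.1
194 268 291 354 [-6. -6.] [-13.9  16.5] 1.3
194 276 291 354 [-1.7 -1.7] [-14.   16.7] 1.3
194 284 291 354 [2.7 2.8] [-14.2  16.8] 1.3
slab 110 126 395 [-73. -72.] [-178.5   67.9] -55.3
slab 130 129 394 [-54.9 -54.1] [-178.7   68.1] -55.3
slab 140 131 393 [-45.6 -44.9] [-178.4   67.7] -55.3
slab 150 132 393 [-36.2 -35.5] [-179.1   68.3] -55.4
far 140 97 [-84.7]
far 160 97 [-84.5]
far 180 97 [-84.3]
far 275 97 [-83.8]
far 380 97 [-83.8]
pin [[ 581.2 -224.1   93. ]] line [[ 562.9 -246.9   93. ]
 [ 596.4 -201.7   93. ]]
knob_top [(0.86, [191.2, 192.7])]
pin [(0.34, [581.9, 226.5])]
red_module [(0.98, [323.5, 230.8])]
```

>>> move_arm --commands '[[[-0.06, 0.07, -0.4], 0, -1], [[0, 0, -0.6], 0, -1], [[0, 0, -0.5], 0, -1], [[0, 0, -0.3], 0, -1], [[0, 0, -0.2], 0, -1], [[0, 0, -0.2], 0, -1], [[0, 0, -0.2], 0, -1], [[0, 0, -0.2], 0, -1], [[0, 0, -0.2], 0, -1], [[0, 0, -0.1], 0, -1], [[0, 0, 0], 0, -1], [[0, 0, 0], 0, -1]]'

```text
t: 8.05
eef_pos: [541.7, -112.1, 264.0]
tcp_rot: [3.141, -0.0, -2.827]
ft_force: [0.3, -0.4, -2.8]
opening: 0.377
grip_force: 30.0
```

>>> move_arm --commands '[[[0, 0, -0.1], 0, -1], [[0, 0, -0.1], 0, -1], [[0, 0, -0.05], 0, -1], [[0, 0, 0], 0, -1], [[0, 0, 0], 0, -1]]'

```text
t: 8.47
eef_pos: [541.7, -112.0, 256.5]
tcp_rot: [3.141, -0.0, -2.827]
ft_force: [0.5, -0.1, -2.4]
opening: 0.379
grip_force: 30.0
```

>>> move_arm --commands '[[[0, 0, -0.03], 0, -1], [[0, 0, -0.03], 0, -1], [[0, 0, 0], 0, -1]]'

```text
t: 8.72
eef_pos: [541.7, -112.1, 256.0]
tcp_rot: [-3.141, 0.001, -2.827]
ft_force: [-4.3, 0.6, 12.0]
opening: 0.376
grip_force: 30.0
```

>>> move_arm --commands '[[[0, 0, 0], 0, 0.2], [[0, 0, 0], 0, 0.2], [[0, 0, 0], 0, 0.2], [[0, 0, 0], 0, 0.2], [[0, 0, 0], 0, 0.2], [[0, 0, 0], 0, 0.2], [[0, 0, 0.3], 0, 0.2], [[0, 0, 0.6], 0, 0.2], [[0, 0, 0.9], 0, 0.2], [[0, 0, 0.9], 0, 0.2], [[0, 0, 0.4], 0, 0.2], [[0, 0, 0], 0, 0.2]]'

```text
t: 9.72
eef_pos: [541.9, -112.1, 351.2]
tcp_rot: [-3.139, 0.004, -2.827]
ft_force: [0.3, -0.4, 0.1]
opening: 0.6
grip_force: 0.0
```

```bash
python3 - <<'E'
from h import *
s=env.state();print(s["eef_pos"],s["tcp_rot"],s["opening"])
p=read_camera("wrist");save(p,"w3")
a=0.315;ex=np.array([np.cos(a),np.sin(a)]);ey=np.array([-ex[1],ex[0]]);o=np.array([544,-114])
im=p["image"].astype(int);m=(im[:,:,0]>130)&(im[:,:,1]<70)&(im[:,:,2]<70)
n,l,st,_=cv2.connectedComponentsWithStats(m.astype(np.uint8))
for i in range(1,n):
    if st[i,4]>150: print(st[i])
E
```

```text
[ 541.87122708 -112.05223834  351.16366758] [-3.13856576  0.0042042  -2.82726144] 0.6003089762020266
[188  74  18  20 303]
[ 288  112   73  146 3368]
[ 302  145   43  125 3581]
```

View pics/w3.png

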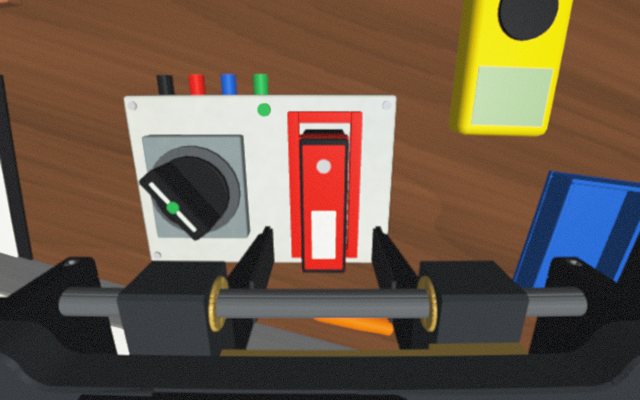

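Module stands in the pocket (columns 302–345), rim all round, released. Next, the knob at about (581,-225), bar heading 0.93 rad.

>>> move_arm --commands '[[[0.109, -0.314, 0], -1, 0.2], [[0.109, -0.314, 0], -1, 0.2], [[0.109, -0.314, 0], -1, 0.2], [[0.109, -0.314, 0], -1, 0.2], [[0.109, -0.314, 0], -1, 0.2], [[0.109, -0.314, 0], -1, 0.2], [[0.109, -0.314, 0], -1, 0.2], [[0.109, -0.314, 0], -1, 0.2], [[0.109, -0.314, 0], -1, 0.2], [[0.109, -0.314, 0], -1, 0.2], [[0.109, -0.314, 0], -1, 0.2], [[0.109, -0.314, 0], -1, 0.2], [[0, 0, 0], -1, 0.2], [[0, 0, 0], -1, 0.2], [[0, 0, 0], -1, 0.2], [[0, 0, 0], -1, 0.2], [[0, 0, 0], -1, 0.2], [[0, 0, 0], -1, 0.2], [[0, 0, 0], -1, 0.2], [[0, 0, 0], -1, 0.2]]'

```text
t: 11.43
eef_pos: [580.8, -225.0, 346.4]
tcp_rot: [-3.14, -0.001, 1.852]
ft_force: [-0.3, 0.0, -0.3]
opening: 0.599
grip_force: 0.0
```

>>> move_arm --commands '[[[0, 0, 0], -1, 0.2], [[0, 0, 0], -1, 0.2], [[0, 0, 0], -1, 0.2], [[0, 0, 0], -1, 0.2], [[0, 0, 0], -1, 0.2], [[0, 0, 0], -1, 0.2], [[0, 0, 0], -1, 0.2], [[0, 0, 0], -1, 0.2], [[0, 0, 0], -1, 0.2], [[0, 0, 0], -1, 0.2], [[0, 0, 0], -1, 0.2], [[0, 0, 0], -0.5, 0.2], [[0, 0, 0], 0, 0.2], [[0, 0, 0], 0, 0.2]]'

```text
t: 12.6
eef_pos: [580.8, -225.1, 346.8]
tcp_rot: [-3.14, 0.0, 0.937]
ft_force: [0.6, 0.0, 0.1]
opening: 0.6
grip_force: 0.0
```

```bash
python3 - <<'E'
from h import *
s=env.state();print(s["eef_pos"],s["tcp_rot"],s["joints"])
p=read_camera("wrist");save(p,"w4")
print(proj(p,[[581,-225,93]]),atz(p,[[320,200]],93))
im=p["image"].astype(int);g=(im[:,:,1]>110)&(im[:,:,0]<80)&(im[:,:,2]<120)
n,l,st,c=cv2.connectedComponentsWithStats(g.astype(np.uint8))
for i in range(1,n):
    if st[i,4]>20: print(st[i],c[i],atz(p,[c[i]],93))
E
```

```text
[ 580.82767563 -225.09646479  346.75836145] [-3.14004353e+00  2.68557739e-04  9.37233172e-01] [-4.75710385e-01  5.48220082e-01  1.62684675e+00 -2.63408656e-05
  9.68097899e-01  1.57867927e-01]
[[324.06472263 206.98021222]] [[ 581.83247234 -218.60305968   93.        ]]
[220 201  12  10  91] [225.64835165 205.53846154] [[ 520.5035192  -179.26060014   93.        ]]
[317 202  13  11 110] [322.72727273 207.16363636] [[ 580.08196997 -224.51286822   93.        ]]
[214 215  15  15 139] [220.5971223  222.21582734] [[ 508.09540105 -187.33094905   93.        ]]
```

View pics/w4.png

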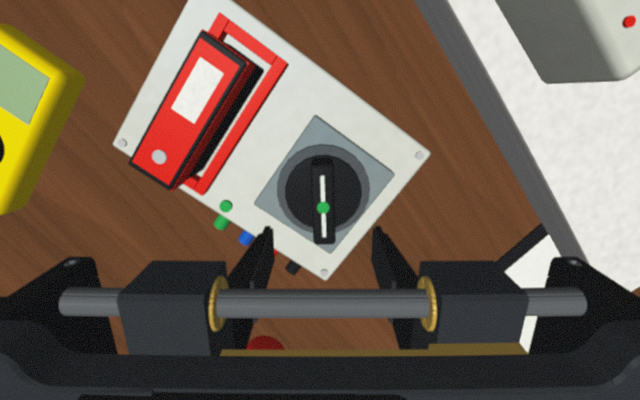

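The pin is at (323,207), the bar is aligned with the pads and centred within 1 mm, and the module is seated. Descend and grip.

>>> move_arm --commands '[[[-0.01, 0.01, -0.5], 0, 0.2], [[0, 0, -0.8], 0, 0.0], [[0, 0, -0.8], 0, 0.0], [[0, 0, -0.6], 0, 0.0], [[0, 0, -0.43], 0, 0.0], [[0, 0, 0], 0, -0.3], [[0, 0, 0], 0, -1], [[0, 0, 0], 0, -1], [[0, 0, 0], 0, -1], [[0, 0, 0], 0, -1], [[0, 0, 0], 0, -1], [[0, 0, 0], 0, -1], [[0, 0, 0], 0, -1], [[0, 0, 0], 0, -1], [[0, 0, 0], 0, -1], [[0, 0, 0], 0, -1]]'

```text
t: 13.98
eef_pos: [580.7, -224.8, 254.7]
tcp_rot: [3.14, -0.0, 0.936]
ft_force: [-1.3, 0.7, 6.3]
opening: 0.19
grip_force: 29.7
```

```bash
cat > st.py <<'E'
from h import *
s=env.state();print(s["t"],s["eef_pos"].round(1),s["tcp_rot"].round(3),"j6",s["joints"][5].round(3),"M",s["moment"].round(3),s["ft_force"].round(1),s["opening"],s["grip_force"])
E
python3 st.py
```

```text
13.9833 [ 580.7 -224.8  254.7] [ 3.14  -0.     0.936] j6 0.159 M [0.053 0.285 0.016] [-1.3  0.7  6.3] 0.19004817921406808 29.7185879945755
```

>>> move_arm --commands '[[[0, 0, 0], -0.5, -1], [[0, 0, 0], -1, -1], [[0, 0, 0], -1, -1], [[0, 0, 0], -1, -1], [[0, 0, 0], -1, -1], [[0, 0, 0], -1, -1], [[0, 0, 0], -1, -1], [[0, 0, 0], -1, -1], [[0, 0, 0], -1, -1], [[0, 0, 0], -1, -1], [[0, 0, 0], -1, -1], [[0, 0, 0], -1, -1], [[0, 0, 0], -1, -1], [[0, 0, 0], -1, -1], [[0, 0, 0], -1, -1], [[0, 0, 0], 0, -1]]'

```text
t: 15.32
eef_pos: [580.7, -224.6, 254.7]
tcp_rot: [3.141, -0.001, -0.229]
ft_force: [-0.8, 1.1, 6.6]
opening: 0.186
grip_force: 29.8
```

```bash
python3 st.py
```

```text
15.3167 [ 580.7 -224.6  254.7] [ 3.141e+00 -1.000e-03 -2.290e-01] j6 1.325 M [0.405 0.36  0.003] [-0.8  1.1  6.6] 0.1863321262477465 29.845124781131744
```

>>> move_arm --commands '[[[0, 0, 0], -1, -1], [[0, 0, 0], -1, -1], [[0, 0, 0], -1, -1], [[0, 0, 0], 0, -1]]'

```text
t: 15.65
eef_pos: [580.7, -224.6, 254.7]
tcp_rot: [-3.141, -0.001, -0.469]
ft_force: [-0.5, 1.4, 6.9]
opening: 0.19
grip_force: 29.8
```

```bash
python3 st.py
```

```text
15.65 [ 580.7 -224.6  254.7] [-3.141e+00 -1.000e-03 -4.690e-01] j6 1.565 M [ 0.407  0.268 -0.033] [-0.5  1.4  6.9] 0.1897106260129012 29.84576940536499
```

>>> move_arm --commands '[[[0, 0, 0], -0.8, -1], [[0, 0, 0], -0.7, -1], [[0, 0, 0], 0, -1]]'

```text
t: 15.9
eef_pos: [580.8, -224.6, 254.8]
tcp_rot: [-3.141, -0.001, -0.588]
ft_force: [-1.1, 2.0, 6.8]
opening: 0.185
grip_force: 29.8
```

```bash
python3 st.py
```

```text
15.9 [ 580.8 -224.6  254.8] [-3.141e+00 -1.000e-03 -5.880e-01] j6 1.683 M [ 0.402  0.312 -0.054] [-1.1  2.   6.8] 0.18491493009098192 29.844954907894135
```

>>> move_arm --commands '[[[0, 0, 0], -0.8, -1], [[0, 0, 0], -0.7, -1], [[0, 0, 0], 0, -1]]'

```text
t: 16.15
eef_pos: [580.7, -224.6, 254.7]
tcp_rot: [-3.141, -0.001, -0.708]
ft_force: [-0.9, 3.2, 6.9]
opening: 0.187
grip_force: 29.8
```

```bash
python3 st.py
```

```text
16.15 [ 580.7 -224.6  254.7] [-3.141e+00 -1.000e-03 -7.080e-01] j6 1.803 M [ 0.454  0.245 -0.019] [-0.9  3.2  6.9] 0.1866634669374976 29.84451860189438
```

>>> move_arm --commands '[[[0, 0, 0], -0.8, -1], [[0, 0, 0], -0.7, -1], [[0, 0, 0], 0, -1]]'

```text
t: 16.4
eef_pos: [580.8, -224.6, 254.7]
tcp_rot: [-3.141, -0.001, -0.828]
ft_force: [-0.8, 2.6, 6.9]
opening: 0.187
grip_force: 29.8
```

```bash
python3 st.py
```

```text
16.4 [ 580.8 -224.6  254.7] [-3.141e+00 -1.000e-03 -8.280e-01] j6 1.923 M [ 0.505  0.291 -0.04 ] [-0.8  2.6  6.9] 0.186969240707235 29.844527542591095
```

>>> move_arm --commands '[[[0, 0, 0], -0.8, -1], [[0, 0, 0], -0.7, -1], [[0, 0, 0], 0, -1]]'

```text
t: 16.65
eef_pos: [580.8, -224.6, 254.7]
tcp_rot: [-3.141, -0.001, -0.948]
ft_force: [0.1, 3.5, 6.4]
opening: 0.19
grip_force: 29.8
```

```bash
python3 st.py
```

```text
16.65 [ 580.8 -224.6  254.7] [-3.141e+00 -1.000e-03 -9.480e-01] j6 2.043 M [ 0.535  0.247 -0.036] [0.1 3.5 6.4] 0.1897533149908516 29.84460711479187
```

>>> move_arm --commands '[[[0, 0, 0], -0.8, -1], [[0, 0, 0], -0.7, -1], [[0, 0, 0], 0, -1]]'

```text
t: 16.9
eef_pos: [580.8, -224.6, 254.7]
tcp_rot: [-3.141, -0.001, -1.068]
ft_force: [-0.8, 2.9, 6.3]
opening: 0.188
grip_force: 29.8
```

```bash
python3 st.py
```

```text
16.9 [ 580.8 -224.6  254.7] [-3.141e+00 -1.000e-03 -1.068e+00] j6 2.163 M [0.539 0.253 0.012] [-0.8  2.9  6.3] 0.18755606509122305 29.844556152820587
```

>>> move_arm --commands '[[[0, 0, 0], -0.8, -1], [[0, 0, 0], -0.7, -1], [[0, 0, 0], 0, -1]]'

```text
t: 17.15
eef_pos: [580.8, -224.6, 254.8]
tcp_rot: [-3.141, -0.001, -1.188]
ft_force: [-1.0, 2.8, 7.3]
opening: 0.19
grip_force: 29.8
```

```bash
python3 st.py
```

```text
17.15 [ 580.8 -224.6  254.8] [-3.141e+00 -1.000e-03 -1.188e+00] j6 2.283 M [ 0.552  0.205 -0.045] [-1.   2.8  7.3] 0.1897402140760656 29.844594597816467
```

>>> move_arm --commands '[[[0, 0, 0], -0.8, -1], [[0, 0, 0], -0.7, -1], [[0, 0, 0], 0, -1]]'

```text
t: 17.4
eef_pos: [580.8, -224.6, 254.7]
tcp_rot: [-3.141, -0.0, -1.308]
ft_force: [-0.3, 2.6, 6.2]
opening: 0.183
grip_force: 29.8
```

```bash
python3 st.py
```

```text
17.4 [ 580.8 -224.6  254.7] [-3.141 -0.    -1.308] j6 2.403 M [0.577 0.192 0.012] [-0.3  2.6  6.2] 0.18287785612133692 29.84448105096817
```

Still free at 2.24 rad, close to the joint's limit: release, lift and turn back half a turn for a fresh hold, then look at the pin.

>>> move_arm --commands '[[[0, 0, 0], 0, 0.2], [[0, 0, 0], 0, 0.2], [[0, 0, 0], 0, 0.2], [[0, 0, 0], 0, 0.2], [[0, 0, 0], 0, 0.2], [[0, 0, 0], 0, 0.2], [[0, 0, 0.6], 0, 0.2], [[0, 0, 0.9], 0, 0.2], [[0, 0, 0.9], 0, 0.2], [[0, 0, 0.6], 0.5, 0.2], [[0, 0, 0], 1, 0.2], [[0, 0, 0], 1, 0.2], [[0, 0, 0], 1, 0.2], [[0, 0, 0], 1, 0.2], [[0, 0, 0], 1, 0.2], [[0, 0, 0], 1, 0.2], [[0, 0, 0], 1, 0.2], [[0, 0, 0], 1, 0.2], [[0, 0, 0], 1, 0.2], [[0, 0, 0], 1, 0.2]]'

```text
t: 19.07
eef_pos: [580.6, -224.8, 343.8]
tcp_rot: [3.141, 0.0, -0.46]
ft_force: [-0.1, -0.7, 0.9]
opening: 0.601
grip_force: 0.0
```

>>> move_arm --commands '[[[0, 0, 0], 1, 0.2], [[0, 0, 0], 1, 0.2], [[0, 0, 0], 1, 0.2], [[0, 0, 0], 1, 0.2], [[0, 0, 0], 1, 0.2], [[0, 0, 0], 1, 0.2], [[0, 0, 0], 1, 0.2], [[0, 0, 0], 1, 0.2], [[0, 0, 0], 1, 0.2], [[0, 0, 0], 1, 0.2], [[0, 0, 0], 1, 0.2], [[0, 0, 0], 1, 0.2], [[0, 0, 0], 1, 0.2], [[0, 0, 0], 1, 0.2], [[0, 0, 0], 1, 0.2], [[0, 0, 0], 1, 0.2], [[0, 0, 0], 1, 0.2], [[0, 0, 0], 1, 0.2], [[0, 0, 0], 1, 0.2], [[0, 0, 0], 1, 0.2]]'

```text
t: 20.73
eef_pos: [580.6, -224.8, 343.8]
tcp_rot: [-3.142, 0.0, 1.14]
ft_force: [0.0, 0.3, -0.7]
opening: 0.6
grip_force: 0.0
```

>>> move_arm --commands '[[[0, 0, 0], 1, 0.2], [[0, 0, 0], 1, 0.2], [[0, 0, 0], 1, 0.2], [[0, 0, 0], 1, 0.2], [[0, 0, 0], 1, 0.2], [[0, 0, 0], 1, 0.2], [[0, 0, 0], 1, 0.2], [[0, 0, 0], 1, 0.2], [[0, 0, 0], 0.77, 0.2], [[0, 0, 0], 0, 0.2], [[0, 0, 0], 0, 0.2]]'

```text
t: 21.65
eef_pos: [580.6, -224.8, 343.8]
tcp_rot: [3.142, -0.0, 1.835]
ft_force: [0.4, -0.2, 0.3]
opening: 0.599
grip_force: 0.0
```

```bash
python3 st.py; python3 - <<'E'
from h import *
p=read_camera("wrist");cv2.imwrite("pics/w5.png",cv2.resize(p["image"][100:300,200:440,::-1],None,fx=2.5,fy=2.5))
im=p["image"].astype(int);g=(im[:,:,1]>110)&(im[:,:,0]<80)&(im[:,:,2]<120)
n,l,st,c=cv2.connectedComponentsWithStats(g.astype(np.uint8))
for i in range(1,n):
    if st[i,4]>20: print(st[i],c[i],atz(p,[c[i]],93).round(1))
print(proj(p,[[581,-225,93],[581,-225,101]]))
E
```

```text
21.65 [ 580.6 -224.8  343.8] [ 3.142 -0.     1.835] j6 -0.74 M [-0.046  0.052  0.033] [ 0.4 -0.2  0.3] 0.5986848834129089 0.0
[233 115  12  12 113] [238.6460177  120.48672566] [[ 505.6 -176.2   93. ]]
[210 119  17  14 218] [217.50917431 125.58256881] [[ 491.7 -183.6   93. ]]
[317 204  13  11 113] [322.88495575 209.14159292] [[ 580.1 -224.5   93. ]]
[[323.90544048 210.00203481]
 [323.94770662 213.72251382]]
```

View pics/w5.png

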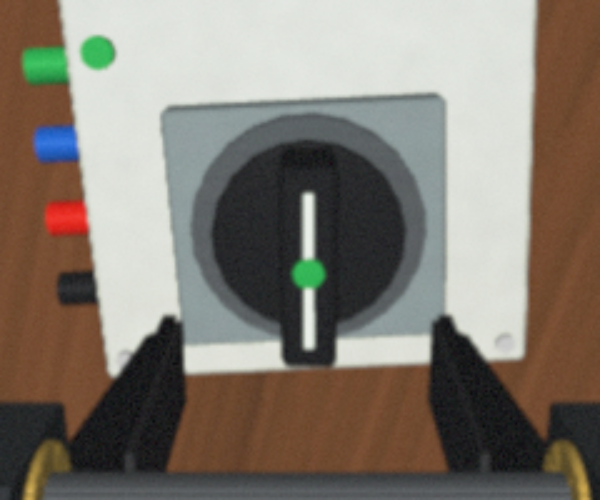

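The pin (308,274 in the crop) is still down and the bar is square with the pads, so the turn is kept. I'll take hold again.

>>> move_arm --commands '[[[0, 0, -0.5], 0, 0.2], [[0, 0, -0.8], 0, 0.0], [[0, 0, -0.8], 0, 0.0], [[0, 0, -0.6], 0, 0.0], [[0, 0, -0.3], 0, 0.0], [[0, 0, 0], 0, -0.3], [[0, 0, 0], 0, -1], [[0, 0, 0], 0, -1], [[0, 0, 0], 0, -1], [[0, 0, 0], 0, -1], [[0, 0, 0], 0, -1], [[0, 0, 0], 0, -1], [[0, 0, 0], 0, -1], [[0, 0, 0], 0, -1], [[0, 0, 0], 0, -1], [[0, 0, 0], -0.8, -1], [[0, 0, 0], -0.7, -1], [[0, 0, 0], 0, -1]]'

```text
t: 23.2
eef_pos: [580.8, -224.8, 254.8]
tcp_rot: [3.14, 0.001, 1.714]
ft_force: [0.6, 1.3, 7.5]
opening: 0.187
grip_force: 30.0
```

```bash
python3 st.py
```

```text
23.2 [ 580.8 -224.8  254.8] [3.140e+00 1.000e-03 1.714e+00] j6 -0.619 M [0.035 0.058 0.133] [0.6 1.3 7.5] 0.18676433634533787 29.99783456325531
```

>>> move_arm --commands '[[[0, 0, 0], -0.5, -1], [[0, 0, 0], -0.5, -1], [[0, 0, 0], 0, -1]]'

```text
t: 23.45
eef_pos: [580.8, -224.8, 254.8]
tcp_rot: [3.14, 0.001, 1.636]
ft_force: [0.8, 0.5, 5.9]
opening: 0.188
grip_force: 30.0
```

```bash
python3 st.py
```

```text
23.45 [ 580.8 -224.8  254.8] [3.140e+00 1.000e-03 1.636e+00] j6 -0.54 M [0.086 0.095 0.25 ] [0.8 0.5 5.9] 0.18844115304383335 30.00545024871826
```

Taken up at a yaw of about 1.75, so I expect the click near 1.47.

>>> move_arm --commands '[[[0, 0, 0], -0.5, -1], [[0, 0, 0], -0.5, -1], [[0, 0, 0], 0, -1]]'

```text
t: 23.7
eef_pos: [580.8, -224.8, 254.8]
tcp_rot: [3.14, 0.001, 1.556]
ft_force: [0.5, 2.2, 6.1]
opening: 0.188
grip_force: 30.0
```

```bash
python3 st.py
```

```text
23.7 [ 580.8 -224.8  254.8] [3.140e+00 1.000e-03 1.556e+00] j6 -0.46 M [0.075 0.126 0.387] [0.5 2.2 6.1] 0.18793417002137563 30.027523040771484
```

>>> move_arm --commands '[[[0, 0, 0], -0.5, -1], [[0, 0, 0], -0.4, -1], [[0, 0, 0], 0, -1]]'

```text
t: 23.95
eef_pos: [580.8, -224.8, 254.8]
tcp_rot: [3.14, 0.001, 1.484]
ft_force: [0.6, 1.0, 7.1]
opening: 0.187
grip_force: 30.0
```

```bash
python3 st.py
```

```text
23.95 [ 580.8 -224.8  254.8] [3.140e+00 1.000e-03 1.484e+00] j6 -0.388 M [-0.042  0.19  -0.013] [0.6 1.  7.1] 0.186854648298002 29.99746263027191
```

Torque fell from 0.39 to nothing: that is the click. Let go, lift and check the pin.

>>> move_arm --commands '[[[0, 0, 0], 0, 0.2], [[0, 0, 0], 0, 0.2], [[0, 0, 0], 0, 0.2], [[0, 0, 0], 0, 0.2], [[0, 0, 0], 0, 0.2], [[0, 0, 0], 0, 0.2], [[0, 0, 0.5], 0, 0.2], [[0, 0, 0.9], 0, 0.2], [[0, 0, 0.9], 0, 0.2], [[0, 0, 0.7], 0, 0.2], [[0, 0, 0], 0, 0.2], [[0, 0, 0], 0, 0.2]]'

```text
t: 24.95
eef_pos: [580.6, -224.7, 344.8]
tcp_rot: [3.14, 0.001, 1.486]
ft_force: [-0.7, 1.5, 0.0]
opening: 0.599
grip_force: 0.0
```

```bash
python3 st.py; python3 - <<'E'
from h import *
p=read_camera("wrist");cv2.imwrite("pics/w6.png",p["image"][:,:,::-1])
im=p["image"].astype(int);g=(im[:,:,1]>110)&(im[:,:,0]<80)&(im[:,:,2]<120)
n,l,st,c=cv2.connectedComponentsWithStats(g.astype(np.uint8))
for i in range(1,n):
    if st[i,4]>20: print(st[i],c[i])
print(proj(p,[[580.1,-224.5,93],[580.1,-224.5,97],[580.1,-224.5,101]]))
E
```

```text
24.95 [ 580.6 -224.7  344.8] [3.140e+00 1.000e-03 1.486e+00] j6 -0.39 M [-0.073  0.046 -0.023] [-0.7  1.5  0. ] 0.5986571495236298 0.0
[217 148  12  11 103] [222.80582524 152.83495146]
[199 156  18  17 184] [206.79347826 164.29347826]
[316 206  13  13 130] [322.34615385 211.55384615]
[[322.36024465 208.30943385]
 [322.36635657 210.11405204]
 [322.37266506 211.97666679]]
```

View pics/w6.png

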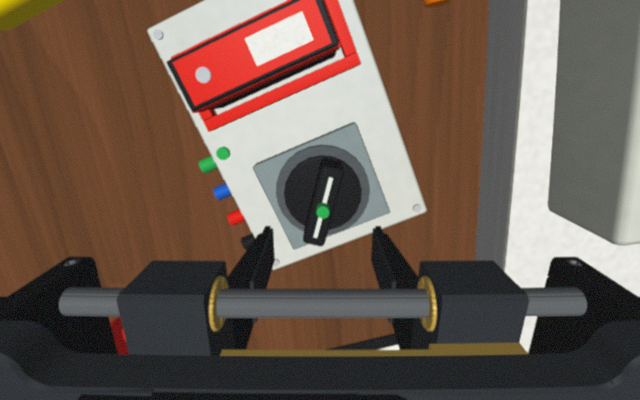

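The pin now sits at row 211.6, where one step up predicts 212.0 and no step 208.3. The module is seated and the gripper is clear, so I'm handing in.

```bash
python3 -c "
from cell import env
print(env.job_done())"
```

```text
the job is handed in; nothing more can be done
None
```

I put the red module upright in the pocket and released it, then turned the knob to one click (pin up about one step in the last picture), let go and handed the job in. The hand-in call gave no verdict.

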